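# Set and lock the paper trimmer's stop for A5

### The job

Set the paper trimmer up for A5: with a fingertip, push its sliding paper stop along the ruler, away from the cutter, until it clicks down into the next notch, without running past that notch and without gripping the stop. Then press the stop's raised lock lever down flat with a fingertip. Leave the other things on the desk where they are and finish clear of everything.

Things in the scene. Friction and masses are not known exactly. Their poses are not given: they have to be found in the camera images.
- trimmer: A4 rotary paper trimmer, fixed: grey board 340 x 350 mm, top 22 mm above the desk. Origin on the desk, 170 mm from the two ends along x, 155 mm from the edge opposite the cutter. x runs along the cutting line (y = -150 mm), y away from the cutter, z up. The cutter, an aluminium rail on black posts with a grey head, up to 75 mm above the desk, runs along x at y = -174 mm.
- ruler (a point): notched aluminium ruler on the board, 12 mm wide, top 34 mm above the desk, running along the trimmer's y, 268 mm long, black end caps. Origin: on its centre line, at the board's top, at x = +135, y = 0 mm of the trimmer; same axes. Four notches, 10 mm wide, cross its top at y = -56, -25, +18 (A6) and +80 mm (A5).
- notch_a5 (a point): the middle of the A5 notch at the ruler's top: the notch furthest from the cutter, and the next one the stop meets when pushed away from the cutter. The stop is set when its middle stands over this point.
- stop (a joint): travel of the stop, m, growing away from the cutter (trimmer's +y): 0 in the A6 notch, 0.062 in the A5 notch, 0.096 at the end. It starts free between them, at 0.012 to 0.040. Sliding takes about 2 N; in the last 5 mm the spring ball sinks into the notch and the force falls to about nothing, and the last 2 mm it is drawn in; pushing it on out of the notch takes about 14 N, and it comes out 5 mm past the middle.
- stop_push (a point): middle of the stop's flat upright face on the cutter side, where it is pushed: 36 mm above the desk, 24 mm to the -x side of the ruler's centre line. The stop is a black block with grey end faces astride the ruler, reaching over the board: 40 mm long (y), 84 mm across (x, from 66 mm to the -x side of the ruler to 18 mm to its +x side), top 52 mm above the desk.
- lock_lever (a joint): angle of the lock lever on the stop, rad: 0 raised by 29 degrees, 0.5 flat down; starts at 0 to 0.06. A grey paddle 50 mm long, 14 mm wide, with a thumb pad 22 mm wide, 22 mm long, lipped at its free end, which points to -x. Hinged about a line along y, 57 mm above the desk, 8 mm to the +x side of the ruler's centre line, mid-stop. 2 to 6 N on the pad press it down; it stays where it is left.
- lever_pad (a point): the middle of the thumb pad's upper face, 37 mm from the hinge: about 79 mm above the desk when raised and 61 mm when flat; pressing it down carries it about 6 mm towards -x. The lip of the lever can catch in the gap between two shut fingers set straight over it: bring one finger alone over the pad, or set the fingers a little (8 mm) to the +x side.
- cactus_pot: green ceramic pot with a round cactus, 98 mm across, 142 mm tall, standing loose on a low white turntable; origin under its centre
- tumbler: stainless steel tumbler with a black screw lid, 76 mm across, 170 mm tall; origin under its centre
- keycap_tray: orange silicone tray with keycaps, 120 x 160 x 20 mm; origin under its centre
- webcam: matte black webcam folded down on its foot, on the desk beside the trimmer, 50 x 96 x 37 mm; origin under its centre
- card_pad: pad of blank cards, 105 x 74 x 14 mm, lying on the trimmer's board; origin under its centre
- glue_stick: glue stick standing just beyond the ruler, 27 mm across, 80 mm tall; origin under its centre
- mouse: grey computer mouse, 104 x 60 x 32 mm; origin under its centre

How it is judged (in metres and radians):
On the way, in this order (a step that is already met when the one before it is completed fails the run):
1. the stop has dropped into the A5 notch, the lever still raised (value of joint stop between 0.0592 and 0.0648 m and value of joint lock_lever below 0.2 rad and velocity of joint stop between -0.004 and 0.004 m/s), for 0.3 s.
2. the lock lever is pressed flat with the stop in the notch (value of joint stop between 0.0592 and 0.0648 m and value of joint lock_lever above 0.44 rad), for 0.2 s.
At the end, for the whole second after the job is handed in: The stop rests in the A5 notch (joint stop 0.0592 to 0.0648 m), the lock lever is flat (joint lock_lever above 0.44 rad of 0.5) and every other thing on the desk is within 20 mm of where it stood (all of step 2 and distance of each of cactus_pot, tumbler, keycap_tray, webcam, card_pad, glue_stick, mouse from where it was at the start of the episode below 0.02 m); the robot touches nothing.
It fails at once if the stop is pushed past the A5 notch (beyond 0.074 m) (value of joint stop above 0.074 m).
It fails at once if the stop is gripped: fingers press on both of its end faces at once (contact force between the fingers and stop_c0 above 1 N and contact force between the fingers and stop_c1 above 1 N).
It fails at once if one of the other things is knocked, lifted or carried (moved over 20 mm) (distance of any of cactus_pot, tumbler, keycap_tray, webcam, card_pad, glue_stick, mouse from where it was at the start of the episode above 0.02 m).
It also fails if it takes over 45 s, if anything falls off the work surface, if the arm or the gripper's body presses on something with over 40 N, if the wrist force passes 120 N, or if a joint passes its speed limit or range.

### The arm

A 6-joint arm with a two-finger parallel gripper is mounted at the origin on the work surface. World frame = base frame: x ahead of the robot, y to its left, z up, the work surface at z = 0. Lengths are in mm, angles in rad, forces in N, time in s.
With the tool pointing down it reaches from about 275 to 1000 mm from the base axis. Payload 8.4 kg.
Tool frame: the origin (TCP) lies midway between the tips of the shut fingers; the grasp point (between the pads) lies 19 mm behind it; z points along the fingers, y is the line along which they close (so a half turn about z gives the same grasp; the last joint's range is limited). The gripper opens to 85 mm and grips with 20 to 120 N. Pads are 22 mm wide; open, the fingers measure 114 mm over their backs; the gripper's body (76 mm by 85 mm) begins 54 mm behind the grasp point. The pads swing forward as they close: fully open they stand 13 mm farther back than shut.
Start: joints at [-1.134, 0.353, 1.633, -0, 1.155, -0.002], TCP at [265.532, -565.792, 231.281] pointing down, gripper open.
Joint ranges: [-2.63, 2.63], [-0.92, 2.1], [0.06, 2.66], [-1.3, 4.44], [0, 2.69], [-3.02, 3.02]. Speed limits (rad/s): [2.22, 2.22, 2.79, 3.14, 3.14, 3.14].

### API

Orientations are given as [roll, pitch, yaw] about the fixed x, y, z axes, in that order (R = Rz(yaw) Ry(pitch) Rx(roll)).
In Python, from rig import * gives the robot as it stands.
- The arm moves only by the shell command python3 -m jog 'ROWS' [FORCE]. ROWS is JSON, a list of rows, each an object of numbers: "x", "y", "z": the shift along the tool's x, y, z in cm; "spin": the turn about the tool's z in rad; "grip": the closure, from 0 (fully open) to 1 (shut). In form: [{"x": .., "y": .., "z": .., "spin": .., "grip": ..}, ...]. A call has 1 to 20 rows; each row shifts and turns the commanded pose from where the row before left it, along the tool's axes as they then stand; what a row does not reach is not made up. A row lasts 1/12 s, in which the tool goes at most 41.7 mm and 7.16 degrees, less where a joint would pass 70% of its speed; a pose out of reach is approached as far as the arm can. A call with a gripper value outside its range is refused whole. The fingers move at their own pace and stop on an object; FORCE is the grip in N (left out, the last holds). Time passes only in rows, so rows that do not move let the fingers close. It gives the time, the measured TCP pose, the force, the opening and the grip force at its end, in the units of the state.
- sense(): the state, without advancing time (a new reading comes with each control period).
- grab_frame(name): name is "scene" or "top" or "wrist"; returns a dict with "pixels" (480x640x3 uint8, blue, green, red), "camera_matrix" (3x3 intrinsics, pixels), "rvec" (rotation vector, rad) and "tvec" (3), from world to camera coordinates, as OpenCV has them; the wrist camera has in their place "T_tool_cam" (4x4, takes a point from camera to tool coordinates, whose origin is the TCP and whose axes are the flange's). Camera axes: x right, y down, z forward; pixel columns grow to the right and rows downward; lengths in mm; the calibration is good to about 2 mm. A picture is of the moment at which its call begins: read the wrist's pose just before it. There is no depth.
- sign_off(): hands the job in; it is judged then, once.
The state is a dict: "clock": time; "qpos": joint angles; "qvel": joint speeds; "joint_efforts": joint torques, N m; "eef_pos": TCP position; "tcp_rot": TCP orientation; "contact_force": force on the tool from outside, world axes, zero at the start; "wrist_torque": the same for the moment, N m; "opening": opening from 0.0 (shut) to 1.0 (fully open); "grasp_force": force on a finger pad.
Only numpy, scipy, OpenCV 4.12 (cv2) and the standard library are available. Lean on these libraries where they do the work, as an engineer would, in place of code of your own. Each camera call takes 0.05 s, during which the arm holds its last target. There are 200 camera calls.

## Working session

There is one attempt and no reset: what is moved stays moved. The work goes in short steps, Python scripts to look and compute and a shell command to move; the robot and the scene stay as the last step left them, time stands still between calls to the robot, and variables do not carry over. Pictures are saved under pics/ and viewed, at most 10 in all, crops included, and the job is handed in when it is done.

```bash
mkdir -p pics; python3 - <<'E'
from rig import *
import cv2
s=sense();print(s)
for n in("scene","top"):
    f=grab_frame(n);cv2.imwrite(f"pics/{n}0.png",f["pixels"]);print(n,f["camera_matrix"],f["rvec"],f["tvec"])
E
```

```text
{'clock': 0.0, 'qpos': array([-1.13439244e+00,  3.53624215e-01,  1.63414783e+00,  5.68563398e-05,
        1.15523444e+00, -2.40019742e-03]), 'qvel': array([ 5.14407434e-04,  9.16587894e-04, -1.76692268e-03,  7.31985849e-05,
        6.19333154e-04, -2.35498875e-03]), 'joint_efforts': array([-4.22129206e-04, -6.05244541e+01, -3.42063332e+01,  1.34840470e-04,
        9.29994247e-03,  5.48119647e-05]), 'eef_pos': array([ 265.34268944, -565.33198592,  230.57078666]), 'tcp_rot': array([-3.14017895e+00, -5.53780980e-05,  4.38781055e-01]), 'contact_force': array([ 0.70722958, -0.03286761, -0.37326845]), 'wrist_torque': array([-0.00185012, -0.01067105,  0.00410872]), 'grasp_force': 0.0, 'opening': 1.0044821870212532}
scene [[530.07111526   0.         319.39820836]
 [  0.         530.07111526 239.38301158]
 [  0.           0.           1.        ]] [ 2.14814353  0.75707858 -0.33527255] [-406.78078402 -156.40876379 1706.90042369]
top [[476.8541618    0.         312.26345096]
 [  0.         476.8541618  239.79335323]
 [  0.           0.           1.        ]] [ 2.11498351 -2.17716126  0.15131978] [  -7.63080308  520.47714047 1496.1635627 ]
```

View pics/top0.png

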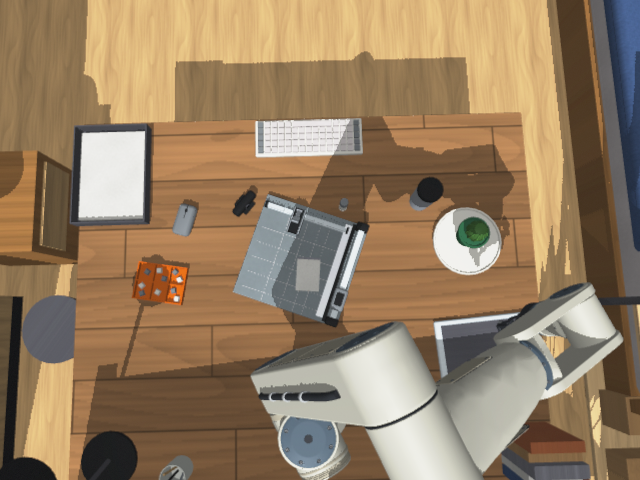

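View pics/scene0.png

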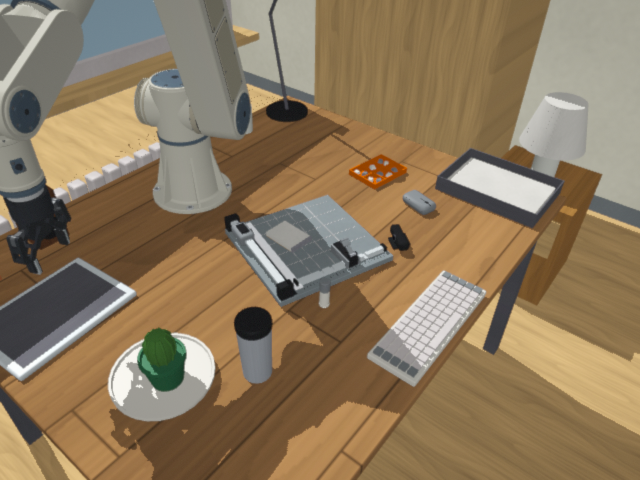

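The top view shows the trimmer around (300,258), with the cutter on the right at (347,270), the ruler along the far edge from (268,200) to (360,230), and the stop near (297,219). The glue stick is at (343,204), the card pad at (308,275) and the webcam at (244,203). I'll zoom in on the trimmer.

```bash
python3 - <<'E'
import cv2
for n,(u,v,w,h),k in(("top",(225,185,150,145),4),("scene",(215,185,200,130),4)):
    cv2.imwrite(f"pics/{n}0c.png",cv2.resize(cv2.imread(f"pics/{n}0.png")[v:v+h,u:u+w],None,fx=k,fy=k,interpolation=cv2.INTER_CUBIC))
E
```

```text
(no output)
```

View pics/top0c.png

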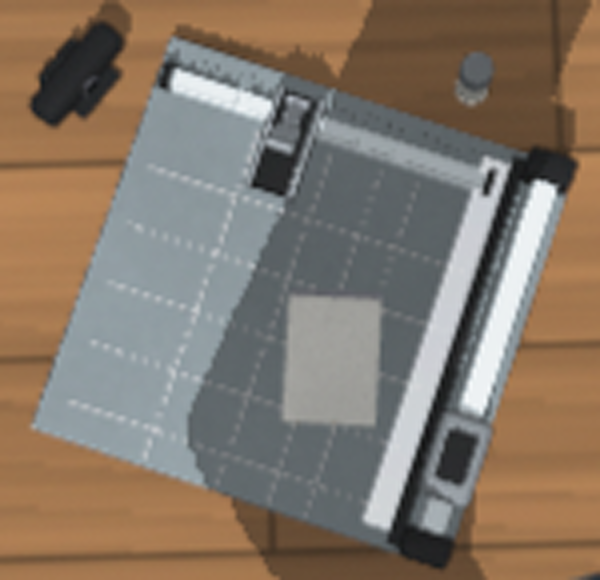

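View pics/scene0c.png

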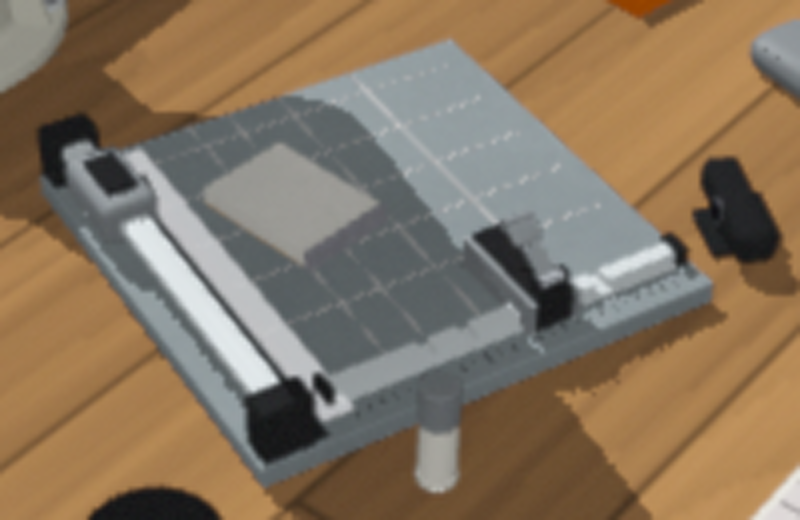

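The top crop shows board corners at (175,40) and (33,430). The stop's -x end is at (252..290,190), and the lever lies over it. In the scene crop the board corners are (452,40), (712,285) and (265,478), and the stop's near -x top corner is at (467,240). Next is a pose fit from these points.

```bash
cat >h.py <<'E'
import numpy as np,cv2
from rig import *
from scipy.optimize import least_squares
def T2W(p,P):
    c,s=np.cos(p[2]),np.sin(p[2]);P=np.asarray(P,float)
    return np.c_[p[0]+c*P[:,0]-s*P[:,1],p[1]+s*P[:,0]+c*P[:,1],P[:,2]]
def proj(f,W): return cv2.projectPoints(np.asarray(W,float),f["rvec"],f["tvec"],f["camera_matrix"],None)[0][:,0]
E
python3 - <<'E'
from h import *
ft,fs=grab_frame("top"),grab_frame("scene")
top=lambda u,v:(225+u/4,185+v/4)
sc=lambda u,v:(215+u/4,185+v/4)
O=[(ft,(170,155,22,0),top(175,39)),(ft,(-170,155,22,0),top(33,429)),
(fs,(-170,155,22,0),sc(452,40)),(fs,(170,155,22,0),sc(712,283)),(fs,(170,-195,22,0),sc(267,468)),
(ft,(69,-2,52,1),top(290,195)),(ft,(69,38,52,1),top(252,187)),(fs,(69,-2,52,1),sc(467,240))]
def res(q):
    r=[]
    for f,P,uv in O:
        W=T2W(q[:3],[(P[0],P[1]+P[3]*q[3],P[2])]);r+=list(proj(f,W)[0]-uv)
    return r
s=least_squares(res,[400,0,0.3,25],x_scale=[10,10,.1,10],loss='soft_l1')
q=s.x;print(q);print(np.round(np.reshape(res(q),(-1,2)),1))
np.save('q.npy',q)
print('push',T2W(q,[(111,-2+q[3],36)]),'final',T2W(q,[(111,60,36)]),'lever',T2W(q,[(135+8-32,80,79)]))
print('ang',q[2])
img=ft["pixels"].copy()
E
```

```text
[ 4.68879043e+02  3.15075192e+01 -3.48534078e-01  1.61758061e+01]
[[-0.9 -1.6]
 [-0.1 -0.6]
 [-1.1 -0.8]
 [ 0.5 -0.4]
 [-1.4  0.9]
 [ 0.8  0. ]
 [-1.6 -1.8]
 [-1.4 -1.8]]
push [[578.04642412   6.92223231  36.        ]] final [[593.69632082  49.99121749  36.        ]] lever [[600.52672867  68.78870478  79.        ]]
ang -0.3485340781544936
```

```bash
python3 -m jog '[{"spin":0.1125,"grip":1},{"spin":0.1125,"grip":1},{"spin":0.1125,"grip":1},{"spin":0.1125,"grip":1},{"spin":0.1125,"grip":1},{"spin":0.1125,"grip":1},{"spin":0.1125,"grip":1}]' 30
python3 -m jog '[{"x":0.6,"y":-3.5,"grip":1},{"x":0.6,"y":-3.5,"grip":1},{"x":0.6,"y":-3.5,"grip":1},{"x":0.6,"y":-3.5,"grip":1},{"x":0.6,"y":-3.5,"grip":1},{"x":0.6,"y":-3.5,"grip":1},{"x":0.6,"y":-3.5,"grip":1},{"x":0.6,"y":-3.5,"grip":1},{"x":0.6,"y":-3.5,"grip":1},{"x":0.6,"y":-3.5,"grip":1},{"x":0.6,"y":-3.5,"grip":1},{"x":0.6,"y":-3.5,"grip":1},{"x":0.6,"y":-3.5,"grip":1},{"x":0.6,"y":-3.5,"grip":1},{"x":0.6,"y":-3.5,"grip":1},{"x":0.6,"y":-3.5,"grip":1},{"x":0.3,"y":-3.4,"grip":1},{"grip":1},{"grip":1},{"grip":1}]'
python3 - <<'E'
from h import *
s=sense();f=grab_frame("wrist");cv2.imwrite("pics/w1.png",f["pixels"]);print(s["eef_pos"],s["tcp_rot"],f["T_tool_cam"],f["camera_matrix"])
E
```

```text
[ 265.42170521 -565.54187914  230.85299472] [-3.14076768e+00 -1.73057943e-05  4.38793029e-01] [[-1.46066449e-04 -9.45850988e-01 -3.24601121e-01  8.36695624e+01]
 [ 9.99999904e-01 -4.27675836e-06 -4.37525472e-04  1.59184267e+00]
 [ 4.12445660e-04 -3.24601154e-01  9.45850898e-01 -1.43938794e+02]
 [ 0.00000000e+00  0.00000000e+00  0.00000000e+00  1.00000000e+00]] [[404.74001384   0.         317.28976001]
 [  0.         404.74001384 239.9767951 ]
 [  0.           0.           1.        ]]schema error: expected keys x, y, z, spin, grip
schema error: expected keys x, y, z, spin, grip
```

View pics/w1.png

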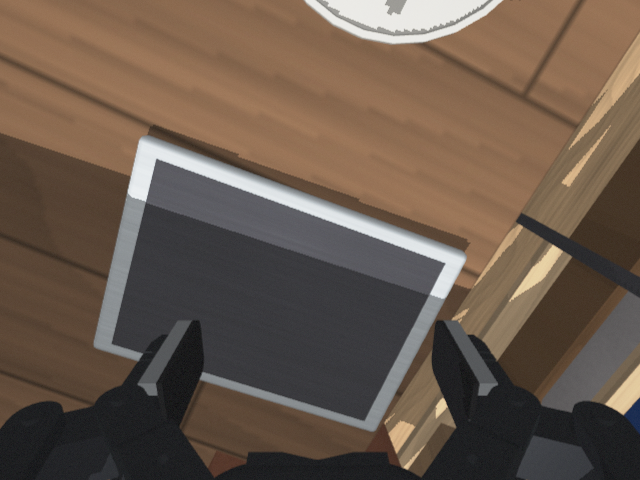

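The moves were refused because every row needs all five keys, so the arm hasn't moved. The picture shows only the tablet.

```bash
python3 -m jog '[{"x":0,"y":0,"z":0,"spin":0.1125,"grip":1},{"x":0,"y":0,"z":0,"spin":0.1125,"grip":1},{"x":0,"y":0,"z":0,"spin":0.1125,"grip":1},{"x":0,"y":0,"z":0,"spin":0.1125,"grip":1},{"x":0,"y":0,"z":0,"spin":0.1125,"grip":1},{"x":0,"y":0,"z":0,"spin":0.1125,"grip":1},{"x":0,"y":0,"z":0,"spin":0.1125,"grip":1}]' 30
python3 -m jog '[{"x":0.6,"y":-3.5,"z":0,"spin":0,"grip":1},{"x":0.6,"y":-3.5,"z":0,"spin":0,"grip":1},{"x":0.6,"y":-3.5,"z":0,"spin":0,"grip":1},{"x":0.6,"y":-3.5,"z":0,"spin":0,"grip":1},{"x":0.6,"y":-3.5,"z":0,"spin":0,"grip":1},{"x":0.6,"y":-3.5,"z":0,"spin":0,"grip":1},{"x":0.6,"y":-3.5,"z":0,"spin":0,"grip":1},{"x":0.6,"y":-3.5,"z":0,"spin":0,"grip":1},{"x":0.6,"y":-3.5,"z":0,"spin":0,"grip":1},{"x":0.6,"y":-3.5,"z":0,"spin":0,"grip":1},{"x":0.6,"y":-3.5,"z":0,"spin":0,"grip":1},{"x":0.6,"y":-3.5,"z":0,"spin":0,"grip":1},{"x":0.6,"y":-3.5,"z":0,"spin":0,"grip":1},{"x":0.6,"y":-3.5,"z":0,"spin":0,"grip":1},{"x":0.6,"y":-3.5,"z":0,"spin":0,"grip":1},{"x":0.6,"y":-3.5,"z":0,"spin":0,"grip":1},{"x":0.3,"y":-3.4,"z":0,"spin":0,"grip":1},{"x":0,"y":0,"z":0,"spin":0,"grip":1},{"x":0,"y":0,"z":0,"spin":0,"grip":1},{"x":0,"y":0,"z":0,"spin":0,"grip":1}]'
python3 - <<'E'
from h import *
s=sense();f=grab_frame("wrist");cv2.imwrite("pics/w2.png",f["pixels"]);print(s["eef_pos"],s["tcp_rot"],s["qpos"],s["contact_force"])
E
```

```text
clock: 0.83
eef_pos: [265.5, -565.7, 231.2]
tcp_rot: [-3.141, 0.0, -0.354]
contact_force: [-0.0, 1.4, -0.4]
opening: 0.01
grasp_force: 0.0
clock: 2.5
eef_pos: [561.2, -41.4, 231.0]
tcp_rot: [3.141, 0.001, -0.348]
contact_force: [-0.3, -0.8, 0.4]
opening: 0.001
grasp_force: 0.0
[561.15064756 -41.38448033 231.0278822 ] [ 3.14105772e+00  6.33299668e-04 -3.47811671e-01] [-7.60715724e-02  2.57296551e-01  1.76825288e+00 -3.84245922e-04
  1.11679689e+00  1.84270490e+00] [-0.2562703  -0.83699362  0.38224929]
```

View pics/w2.png

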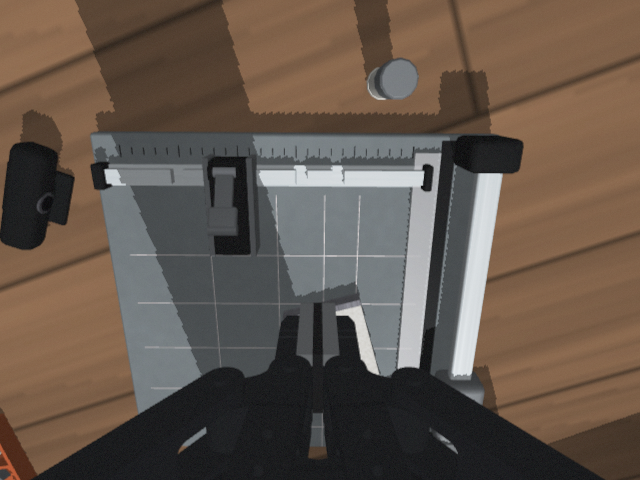

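The wrist view is clear. The board corner is at (92,134), the ruler runs from (92,176) to (433,178), and the stop spans columns 208–257 with its -x cutter-side top corner near (255,254). The raised lever's pad is at (222,220). I'll refine the fit with this.

```bash
cat >>h.py <<'E'
from scipy.spatial.transform import Rotation as R
def wristcam(s,f):
    T=np.eye(4);T[:3,:3]=R.from_euler('xyz',s["tcp_rot"]).as_matrix();T[:3,3]=s["eef_pos"]
    I=np.linalg.inv(T@f["T_tool_cam"])
    return dict(camera_matrix=f["camera_matrix"],rvec=cv2.Rodrigues(I[:3,:3])[0],tvec=I[:3,3])
E
python3 - <<'E'
from h import *
ft=grab_frame("top");s=sense();f=grab_frame("wrist");w=wristcam(s,f)
top=lambda u,v:(225+u/4,185+v/4)
O=[(ft,(170,155,22,0),top(175,39),.5),(ft,(-170,155,22,0),top(33,429),.5),
(w,(170,155,22,0),(92,134),1),(w,(135,134,34,0),(92.5,175.5),1),(w,(135,-134,34,0),(433,177),1),
(w,(69,-2,52,1),(250,254),1),(w,(69,38,52,1),(210,252),1)]
def res(q,wt=True):
    r=[]
    for c,P,uv,k in O:
        W=T2W(q[:3],[(P[0],P[1]+P[3]*q[3],P[2])]);r+=list((proj(c,W)[0]-uv)*(k if wt else 1))
    return r
q=least_squares(res,np.load('q.npy'),x_scale=[10,10,.1,10]).x
print(q);print(np.round(np.reshape(res(q,0),(-1,2)),1));np.save('q.npy',q)
img=f["pixels"].copy()
y0=18+q[3]
def draw(P,c=(0,0,255)):
    cv2.polylines(img,[np.round(proj(w,T2W(q,P))).astype(int)],True,c,1)
for z,c in((52,(0,0,255)),(22,(255,0,0))): draw([(x,y0+y,z) for x,y in((69,-20),(69,20),(153,20),(153,-20))],c)
for n in(-56,-25,18,80): draw([(x,n+y,34) for x,y in((129,-5),(129,5),(141,5),(141,-5))],(0,255,0))
draw([(170,155,22),(170,-195,22),(-170,-195,22),(-170,155,22)],(0,255,255))
cv2.imwrite("pics/w2o.png",cv2.resize(img[110:290,60:460],None,fx=2,fy=2,interpolation=cv2.INTER_CUBIC))
E
```

```text
[ 4.72491576e+02  3.43966110e+01 -3.51902901e-01  1.41176379e+01]
[[-1.6 -2.7]
 [-1.1 -1.9]
 [-8.4 -3.3]
 [15.9 -0.9]
 [-7.3 -1.7]
 [ 3.4  1.5]
 [-3.4  3.4]]
```

View pics/w2o.png

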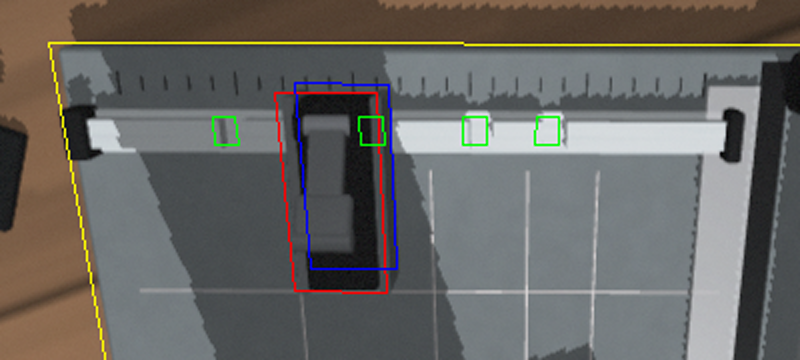

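```bash
python3 - <<'E'
from h import *
ft=grab_frame("top");s=sense();f=grab_frame("wrist");w=wristcam(s,f)
top=lambda u,v:(225+u/4,185+v/4)
O=[(ft,(170,155,22,0),top(175,39),.5),(ft,(-170,155,22,0),top(33,429),.5),
(w,(170,155,22,0),(92,134),1),(w,(135,134,34,0),(105,175.5),1),(w,(135,-134,34,0),(423,177),1),
(w,(69,-2,52,1),(255,254),1),(w,(69,38,52,1),(210,254),1)]
def res(q,wt=True):
    r=[]
    for c,P,uv,k in O:
        W=T2W(q[:3],[(P[0],P[1]+P[3]*q[3],P[2])]);r+=list((proj(c,W)[0]-uv)*(k if wt else 1))
    return r
q=least_squares(res,np.load('q.npy'),x_scale=[10,10,.1,10]).x
print(q);print(np.round(np.reshape(res(q,0),(-1,2)),1));np.save('q.npy',q)
img=f["pixels"].copy();big=cv2.resize(img,None,fx=3,fy=3,interpolation=cv2.INTER_CUBIC)
y0=18+q[3]
def draw(P,c=(0,0,255)):
    cv2.polylines(big,[np.round(3*proj(w,T2W(q,P))+1).astype(int)],True,c,1)
for z,c in((52,(0,0,255)),(22,(255,0,0))): draw([(x,y0+y,z) for x,y in((69,-20),(69,20),(153,20),(153,-20))],c)
for n in(-56,-25,18,80): draw([(x,n+y,34) for x,y in((129,-5),(129,5),(141,5),(141,-5))],(0,255,0))
draw([(170,155,22),(170,-195,22),(-170,-195,22),(-170,155,22)],(0,255,255))
cv2.imwrite("pics/w2p.png",big[360:800,250:1050])
t=R.from_euler('z',-q[2]).apply(s["eef_pos"]-[q[0],q[1],0]);print("tcp in trimmer",t,'yaw err',s["tcp_rot"][2]-q[2])
E
```

```text
[ 4.71778045e+02  3.40277907e+01 -3.52192710e-01  1.26385687e+01]
[[-1.4 -2.5]
 [-1.  -1.7]
 [-7.4 -2.3]
 [ 4.4  0. ]
 [ 3.2 -0.8]
 [ 0.8  2.4]
 [-0.8  2.3]]
tcp in trimmer [110.2301894  -40.90459925 231.34762216] yaw err 0.0020760932528292586
```

View pics/w2p.png

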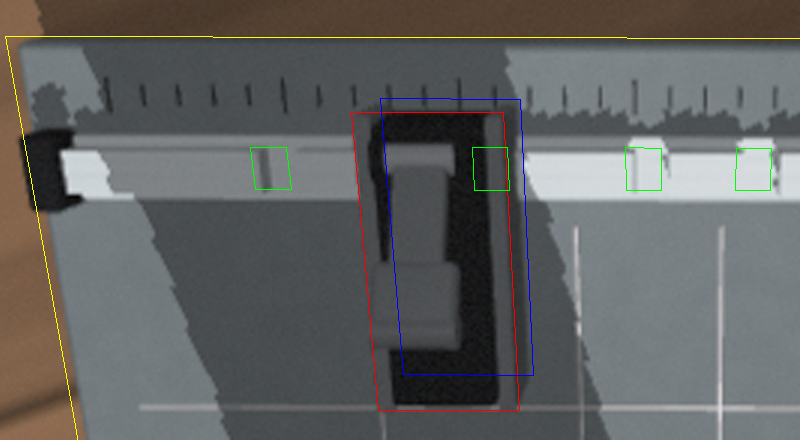

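The fit holds to about 2 mm: stop travel is about 13 mm and the TCP sits at trimmer (110,-41). To keep the knuckles away from the raised lever, I'll turn 90° so the fingers' narrow side pushes (tool x = trimmer +y). Then I'll descend.

```bash
python3 -m jog '[{"x":0,"y":0,"z":0,"spin":-0.12,"grip":1},{"x":0,"y":0,"z":0,"spin":-0.12,"grip":1},{"x":0,"y":0,"z":0,"spin":-0.12,"grip":1},{"x":0,"y":0,"z":0,"spin":-0.12,"grip":1},{"x":0,"y":0,"z":0,"spin":-0.12,"grip":1},{"x":0,"y":0,"z":0,"spin":-0.12,"grip":1},{"x":0,"y":0,"z":0,"spin":-0.12,"grip":1},{"x":0,"y":0,"z":0,"spin":-0.12,"grip":1},{"x":0,"y":0,"z":0,"spin":-0.12,"grip":1},{"x":0,"y":0,"z":0,"spin":-0.12,"grip":1},{"x":0,"y":0,"z":0,"spin":-0.12,"grip":1},{"x":0,"y":0,"z":0,"spin":-0.12,"grip":1},{"x":0,"y":0,"z":0,"spin":-0.12,"grip":1},{"x":0,"y":0,"z":0,"spin":0,"grip":1}]'
python3 -m jog '[{"x":0,"y":0,"z":2,"spin":0,"grip":1},{"x":0,"y":0,"z":2,"spin":0,"grip":1},{"x":0,"y":0,"z":2,"spin":0,"grip":1},{"x":0,"y":0,"z":2,"spin":0,"grip":1},{"x":0,"y":0,"z":2,"spin":0,"grip":1},{"x":0,"y":0,"z":2,"spin":0,"grip":1},{"x":0,"y":0,"z":2,"spin":0,"grip":1},{"x":0,"y":0,"z":2,"spin":0,"grip":1},{"x":0,"y":0,"z":2,"spin":0,"grip":1},{"x":0,"y":0,"z":1.5,"spin":0,"grip":1},{"x":0,"y":0,"z":0,"spin":0,"grip":1},{"x":0,"y":0,"z":0,"spin":0,"grip":1}]'
python3 - <<'E'
from h import *
s=sense();f=grab_frame("wrist");cv2.imwrite("pics/w3.png",f["pixels"]);q=np.load('q.npy')
print(R.from_euler('z',-q[2]).apply(s["eef_pos"]-[q[0],q[1],0]),s["tcp_rot"][2]-q[2]-np.pi/2,s["contact_force"])
E
```

```text
clock: 3.92
eef_pos: [561.4, -42.0, 231.4]
tcp_rot: [3.141, -0.0, 1.216]
contact_force: [-0.7, 0.5, -0.2]
opening: -0.001
grasp_force: 0.0
clock: 4.92
eef_pos: [561.0, -41.7, 35.9]
tcp_rot: [-3.14, 0.001, 1.208]
contact_force: [0.4, -0.3, 0.7]
opening: 0.001
grasp_force: 0.0
[109.8291661  -40.31005828  35.8891392 ] -0.01057116883190412 [ 0.38704546 -0.3356536   0.6696806 ]
```

View pics/w3.png

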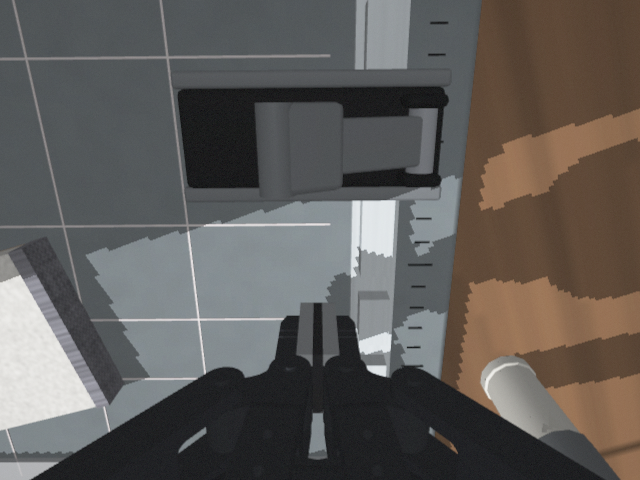

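The fingers are lined up on the stop's cutter-side face (row ~195), with tips at (318,305), and clear of the lever, card pad and glue stick. Pushing now.

```bash
python3 -m jog '[{"x":1,"y":0,"z":0,"spin":-0.005,"grip":1},{"x":1,"y":0,"z":0,"spin":-0.005,"grip":1},{"x":1,"y":0,"z":0,"spin":0,"grip":1},{"x":0.3,"y":0,"z":0,"spin":0,"grip":1},{"x":0,"y":0,"z":0,"spin":0,"grip":1}]'
python3 -m jog '[{"x":0.3,"y":0,"z":0,"spin":0,"grip":1},{"x":0.3,"y":0,"z":0,"spin":0,"grip":1},{"x":0.3,"y":0,"z":0,"spin":0,"grip":1},{"x":0.3,"y":0,"z":0,"spin":0,"grip":1},{"x":0.3,"y":0,"z":0,"spin":0,"grip":1},{"x":0.3,"y":0,"z":0,"spin":0,"grip":1},{"x":0.3,"y":0,"z":0,"spin":0,"grip":1},{"x":0.3,"y":0,"z":0,"spin":0,"grip":1}]'
python3 -m jog '[{"x":0.3,"y":0,"z":0,"spin":0,"grip":1},{"x":0.3,"y":0,"z":0,"spin":0,"grip":1},{"x":0.3,"y":0,"z":0,"spin":0,"grip":1},{"x":0.3,"y":0,"z":0,"spin":0,"grip":1},{"x":0,"y":0,"z":0,"spin":0,"grip":1},{"x":0,"y":0,"z":0,"spin":0,"grip":1}]'
python3 - <<'E'
from h import *
s=sense();f=grab_frame("wrist");cv2.imwrite("pics/w4.png",f["pixels"]);q=np.load('q.npy')
print(R.from_euler('z',-q[2]).apply(s["eef_pos"]-[q[0],q[1],0]),s["tcp_rot"][2]-q[2]-np.pi/2,R.from_euler('z',-q[2]).apply(s["contact_force"]))
E
```

```text
clock: 5.38
eef_pos: [573.7, -9.1, 36.8]
tcp_rot: [3.141, -0.0, 1.223]
contact_force: [-0.7, 0.1, -0.6]
opening: -0.001
grasp_force: 0.0
clock: 6.05
eef_pos: [580.9, 11.5, 36.2]
tcp_rot: [-3.141, 0.001, 1.221]
contact_force: [-0.7, -5.7, 2.1]
opening: 0.001
grasp_force: 2.8
clock: 6.55
eef_pos: [585.4, 23.5, 36.2]
tcp_rot: [3.142, -0.0, 1.221]
contact_force: [-0.5, 1.0, -0.6]
opening: 0.003
grasp_force: 0.0
[110.23658549  29.32106656  36.24091276] 0.0024347559441331157 [-0.79021176  0.72241489 -0.55575807]
```

View pics/w4.png

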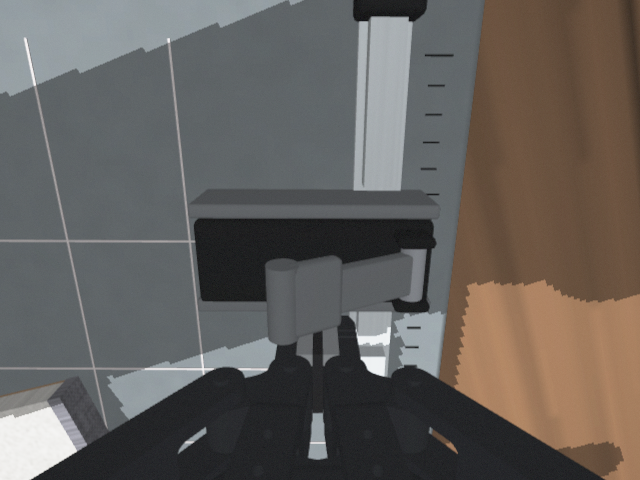

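The stop is being pushed squarely, and the lever is still raised and clear of the gripper. Its far top plate is at rows 190–218 and its near plate at about row 305. I've used up my picture views, so from here I'll measure the edges numerically.

```bash
cat >>h.py <<'E'
def ray(w,u,v,z):
    Rm=cv2.Rodrigues(np.asarray(w["rvec"]))[0];d=Rm.T@np.linalg.inv(w["camera_matrix"])@[u,v,1];c=-Rm.T@np.ravel(w["tvec"])
    return c+d*(z-c[2])/d[2]
def trim(P):
    q=np.load('q.npy');return R.from_euler('z',-q[2]).apply(np.asarray(P)-[q[0],q[1],0])
def edges(img,w,cols,z,v0,v1,thr):
    p=cv2.cvtColor(img,cv2.COLOR_BGR2GRAY)[:,cols[0]:cols[1]].mean(1);g=np.diff(p)
    for v in range(v0,v1):
        if abs(g[v])>thr and abs(g[v])>=max(abs(g[v-1]),abs(g[v+1])): print(v+.5,round(g[v],1),'y=',round(trim(ray(w,np.mean(cols),v+.5,z))[1],1))
E
python3 - <<'E'
from h import *
s=sense();f=grab_frame("wrist");w=wristcam(s,f)
print('stop');edges(f["pixels"],w,(222,250),52,180,330,4)
print('ruler');edges(f["pixels"],w,(370,398),34,5,190,4)
print('below');edges(f["pixels"],w,(366,385),34,305,400,4)
print('w3 at tcp y -40.3')
im=cv2.imread('pics/w3.png');s["eef_pos"]=s["eef_pos"]*0+[561.0,-41.3,35.9]
s["tcp_rot"]=np.array([3.1416,0,1.2086]);w=wristcam(s,f)
edges(im,w,(222,250),52,60,215,4);print('ruler');edges(im,w,(365,385),34,5,70,4);edges(im,w,(365,385),34,205,400,4)
E
```

```text
stop
188.5 -12.1 y= 85.3
203.5 9.0 y= 80.4
217.5 -27.4 y= 75.7
300.5 47.4 y= 45.3
309.5 -4.8 y= 41.7
311.5 6.2 y= 40.9
ruler
15.5 77.0 y= 137.9
below
311.5 35.1 y= 31.1
335.5 29.1 y= 19.9
342.5 -23.8 y= 16.5
344.5 -27.5 y= 15.5
356.5 57.2 y= 9.6
373.5 -32.8 y= 1.0
375.5 -38.2 y= 0.0
w3 at tcp y -40.3
69.5 -6.4 y= 51.7
71.5 5.2 y= 51.1
88.5 -21.4 y= 46.5
187.5 33.8 y= 16.8
199.5 -5.2 y= 12.9
201.5 7.2 y= 12.3
ruler
68.5 -31.7 y= 52.8
253.5 -18.5 y= -13.1
290.5 -16.3 y= -28.8
299.5 15.7 y= -32.8
334.5 12.6 y= -49.0
337.5 12.2 y= -50.4
353.5 -26.1 y= -58.2
364.5 51.3 y= -63.7
375.5 -33.6 y= -69.3
```

```bash
cat >st.py <<'E'
from h import *
s=sense();f=grab_frame("wrist");w=wristcam(s,f);t=trim(s["eef_pos"])
F=R.from_euler('z',-np.load('q.npy')[2]).apply(s["contact_force"]);print('tcp',np.round(t,1),'F',np.round(F,1))
edges(f["pixels"],w,(222,250),52,150,330,6)
E
python3 -m jog '[{"x":0.1,"y":0,"z":0,"spin":0,"grip":1},{"x":0.1,"y":0,"z":0,"spin":0,"grip":1},{"x":0.1,"y":0,"z":0,"spin":0,"grip":1},{"x":0.1,"y":0,"z":0,"spin":0,"grip":1},{"x":0.1,"y":0,"z":0,"spin":0,"grip":1},{"x":0.1,"y":0,"z":0,"spin":0,"grip":1},{"x":0.1,"y":0,"z":0,"spin":0,"grip":1},{"x":0.1,"y":0,"z":0,"spin":0,"grip":1}]'; python3 st.py
python3 -m jog '[{"x":0.1,"y":0,"z":0,"spin":0,"grip":1},{"x":0.1,"y":0,"z":0,"spin":0,"grip":1},{"x":0.1,"y":0,"z":0,"spin":0,"grip":1}]'; python3 st.py
python3 -m jog '[{"x":0.1,"y":0,"z":0,"spin":0,"grip":1},{"x":0,"y":0,"z":0,"spin":0,"grip":1}]'; python3 st.py
```

```text
clock: 7.32
eef_pos: [587.9, 30.8, 36.2]
tcp_rot: [-3.141, 0.0, 1.221]
contact_force: [-1.5, -4.3, 1.1]
opening: -0.003
grasp_force: 2.4
tcp [110.1  37.   36.2] F [ 0.1 -4.5  1.1]
190.5 -11.4 y= 92.4
206.5 9.4 y= 87.2
220.5 -36.6 y= 82.4
302.5 40.5 y= 52.3
313.5 7.0 y= 47.9
clock: 7.62
eef_pos: [589.0, 33.7, 36.2]
tcp_rot: [-3.141, 0.0, 1.221]
contact_force: [-1.1, -4.6, -0.1]
opening: 0.002
grasp_force: 2.4
tcp [110.1  40.1  36.2] F [ 0.5 -4.7 -0.1]
190.5 -11.5 y= 95.6
206.5 9.1 y= 90.3
220.5 -36.5 y= 85.5
302.5 40.9 y= 55.4
313.5 6.6 y= 51.0
clock: 7.83
eef_pos: [589.5, 35.0, 36.3]
tcp_rot: [3.142, -0.0, 1.221]
contact_force: [-0.7, -1.3, -1.4]
opening: 0.002
grasp_force: 0.9
tcp [110.2  41.5  36.3] F [-0.2 -1.5 -1.4]
190.5 -11.9 y= 96.9
206.5 9.3 y= 91.6
220.5 -36.9 y= 86.9
302.5 47.9 y= 56.7
```

```bash
for i in 1 2 3; do python3 -m jog '[{"x":0.05,"y":0,"z":0,"spin":0,"grip":1},{"x":0.05,"y":0,"z":0,"spin":0,"grip":1}]'|grep -E 'contact|grasp'; python3 st.py|sed -n '1p;3,4p'; done
```

```text
contact_force: [-1.1, -4.2, -0.3]
grasp_force: 2.0
tcp [110.1  42.1  36.2] F [ 0.4 -4.3 -0.3]
206.5 10.0 y= 92.2
220.5 -37.1 y= 87.5
contact_force: [0.2, -2.1, -0.1]
grasp_force: 1.4
tcp [110.1  43.2  36.3] F [ 1.  -1.9 -0.1]
206.5 9.9 y= 93.3
220.5 -37.2 y= 88.6
contact_force: [-1.0, -2.1, -1.8]
grasp_force: 1.3
tcp [110.2  44.3  36.3] F [-0.2 -2.4 -1.8]
206.5 9.3 y= 94.4
220.5 -38.0 y= 89.7
```

The force is falling, so the ball is sinking into the notch. I'll continue in 0.5 mm rows.

```bash
for i in 1 2; do python3 -m jog '[{"x":0.05,"y":0,"z":0,"spin":0,"grip":1},{"x":0.05,"y":0,"z":0,"spin":0,"grip":1}]'|grep -E 'contact|grasp'; python3 st.py|sed -n '1p;3,4p'; done
```

```text
contact_force: [-0.2, -1.5, -0.7]
grasp_force: 0.8
tcp [110.2  45.4  36.3] F [ 0.4 -1.4 -0.7]
206.5 8.7 y= 95.5
220.5 -31.3 y= 90.8
contact_force: [0.3, -0.2, 1.6]
grasp_force: 0.2
tcp [110.3  46.4  36.4] F [ 0.3 -0.   1.6]
205.5 8.7 y= 96.9
219.5 -27.4 y= 92.1
```

```bash
python3 -m jog '[{"x":0,"y":0,"z":0,"spin":0,"grip":1},{"x":0,"y":0,"z":0,"spin":0,"grip":1}]'|grep -E 'contact|grasp'; python3 st.py; python3 -m jog '[{"x":0.05,"y":0,"z":0,"spin":0,"grip":1},{"x":0,"y":0,"z":0,"spin":0,"grip":1},{"x":0,"y":0,"z":0,"spin":0,"grip":1}]'|grep -E 'contact|grasp'; python3 st.py
```

```text
contact_force: [-0.6, -0.7, -0.7]
grasp_force: 0.0
tcp [110.3  46.3  36.4] F [-0.3 -0.9 -0.7]
188.5 -11.5 y= 102.4
204.5 9.3 y= 97.1
218.5 -33.2 y= 92.4
300.5 47.1 y= 62.3
311.5 6.3 y= 57.9
contact_force: [-0.2, -0.2, -0.1]
grasp_force: 0.0
tcp [110.2  46.7  36.3] F [-0.1 -0.3 -0.1]
189.5 -12.8 y= 102.5
204.5 9.6 y= 97.5
218.5 -31.5 y= 92.8
301.5 42.0 y= 62.3
311.5 6.1 y= 58.3
```

The stop has moved ahead of the finger. To check it's seated, I'll nudge a little further: a seated stop resists with rising force.

```bash
for i in 1 2 3; do python3 -m jog '[{"x":0.05,"y":0,"z":0,"spin":0,"grip":1},{"x":0,"y":0,"z":0,"spin":0,"grip":1}]'|grep -E 'grasp'; python3 st.py|sed -n '1p;3,4p'; done
```

```text
grasp_force: 0.0
tcp [110.2  47.3  36.3] F [-0.2 -0.5  0.4]
205.5 8.9 y= 97.7
219.5 -34.6 y= 93.0
grasp_force: 0.1
tcp [110.1  47.7  36.3] F [ 0.2 -0.4 -0.3]
205.5 9.0 y= 98.2
219.5 -27.5 y= 93.4
grasp_force: 1.2
tcp [110.1  47.9  36.3] F [ 0.5 -2.5  0.9]
206.5 9.7 y= 98.0
220.5 -38.4 y= 93.3
```

The force rises again with the stop stationary at 98, so it's seated. Retreating and rising clear, then measuring.

```bash
python3 -m jog '[{"x":-0.5,"y":0,"z":0,"spin":0,"grip":1},{"x":-1,"y":0,"z":0,"spin":0,"grip":1},{"x":-1,"y":0,"z":0,"spin":0,"grip":1},{"x":-1,"y":0,"z":0,"spin":0,"grip":1},{"x":-1,"y":0,"z":0,"spin":0,"grip":1},{"x":0,"y":0,"z":0,"spin":0,"grip":1},{"x":0,"y":0,"z":0,"spin":0,"grip":1}]'|tail -2; python3 st.py
python3 -m jog '[{"x":0,"y":0,"z":-1.5,"spin":0,"grip":1},{"x":0,"y":0,"z":-1.5,"spin":0,"grip":1},{"x":0,"y":0,"z":-1.5,"spin":0,"grip":1},{"x":0,"y":0,"z":-1.5,"spin":0,"grip":1},{"x":0,"y":0,"z":-1.5,"spin":0,"grip":1},{"x":0,"y":0,"z":0,"spin":0,"grip":1},{"x":0,"y":0,"z":0,"spin":0,"grip":1}]'; python3 - <<'E'
from h import *
s=sense();print(trim(s["eef_pos"]))
E
```

```text
opening: -0.002
grasp_force: 0.0
tcp [110.4   2.3  36.3] F [ 0.1 -0.6  0.4]
174.5 42.0 y= 62.9
189.5 8.3 y= 58.1
296.5 6.1 y= 19.9
299.5 11.2 y= 18.7
315.5 64.1 y= 12.3
317.5 -41.3 y= 11.5
clock: 11.35
eef_pos: [577.1, -0.7, 111.9]
tcp_rot: [3.14, -0.001, 1.222]
contact_force: [0.4, 0.2, 0.6]
opening: -0.001
grasp_force: 0.0
[110.86168221   3.79478162 111.86448481]
```

The stop stayed put, with its near edge at 58. Moving over the lever pad, fingers 8 mm to the +x side.

```bash
python3 -m jog '[{"x":1.5,"y":0.2,"z":0,"spin":0,"grip":1},{"x":1.5,"y":0.2,"z":0,"spin":0,"grip":1},{"x":1.5,"y":0.2,"z":0,"spin":0,"grip":1},{"x":1.5,"y":0.2,"z":0,"spin":0,"grip":1},{"x":1.4,"y":0,"z":0,"spin":0,"grip":1},{"x":0,"y":0,"z":0.8,"spin":0,"grip":1},{"x":0,"y":0,"z":0.8,"spin":0,"grip":1},{"x":0,"y":0,"z":0.4,"spin":0,"grip":1},{"x":0,"y":0,"z":0,"spin":0,"grip":1},{"x":0,"y":0,"z":0,"spin":0,"grip":1}]'; python3 -c "
from h import *
print(trim(sense()['eef_pos']))"
python3 -m jog '[{"x":0,"y":0,"z":0.3,"spin":0,"grip":1},{"x":0,"y":0,"z":0.3,"spin":0,"grip":1},{"x":0,"y":0,"z":0.3,"spin":0,"grip":1},{"x":0,"y":0,"z":0.3,"spin":0,"grip":1},{"x":0,"y":0,"z":0.3,"spin":0,"grip":1}]'
```

```text
clock: 12.18
eef_pos: [608.6, 65.3, 90.6]
tcp_rot: [-3.14, 0.001, 1.221]
contact_force: [-0.2, -0.6, 0.9]
opening: 0.001
grasp_force: 0.0
[117.604291    76.50702245  90.5888033 ]
clock: 12.6
eef_pos: [609.3, 65.6, 76.1]
tcp_rot: [3.141, -0.0, 1.221]
contact_force: [-0.8, -0.8, 3.1]
opening: -0.0
grasp_force: 1.2
```

Contact at about z=76. Pressing on towards 61.

```bash
python3 -m jog '[{"x":0,"y":0,"z":0.3,"spin":0,"grip":1},{"x":0,"y":0,"z":0.3,"spin":0,"grip":1},{"x":0,"y":0,"z":0.3,"spin":0,"grip":1},{"x":0,"y":0,"z":0.2,"spin":0,"grip":1}]'; for i in 1 2 3; do python3 -m jog '[{"x":0,"y":0,"z":0.1,"spin":0,"grip":1},{"x":0,"y":0,"z":0.1,"spin":0,"grip":1}]'|grep -E 'eef|contact'; done
```

```text
clock: 12.93
eef_pos: [609.0, 65.9, 64.9]
tcp_rot: [-3.141, 0.0, 1.221]
contact_force: [-2.2, 0.8, 2.9]
opening: 0.001
grasp_force: 1.3
eef_pos: [609.0, 65.8, 63.1]
contact_force: [-1.6, 0.3, 1.8]
eef_pos: [609.2, 65.8, 61.3]
contact_force: [-2.2, 0.4, 8.5]
eef_pos: [609.4, 65.8, 60.4]
contact_force: [-8.1, -0.3, 22.8]
```

The lever is against its hard stop at 23 N. I'll hold briefly, lift off, and measure the stop and lever.

```bash
python3 -m jog '[{"x":0,"y":0,"z":0,"spin":0,"grip":1},{"x":0,"y":0,"z":0,"spin":0,"grip":1},{"x":0,"y":0,"z":0,"spin":0,"grip":1},{"x":0,"y":0,"z":-0.3,"spin":0,"grip":1},{"x":0,"y":0,"z":-1,"spin":0,"grip":1},{"x":0,"y":0,"z":-2,"spin":0,"grip":1},{"x":0,"y":0,"z":-2,"spin":0,"grip":1},{"x":-1.5,"y":0,"z":-1,"spin":0,"grip":1},{"x":-1.5,"y":0,"z":-1,"spin":0,"grip":1},{"x":-2,"y":0,"z":-1,"spin":0,"grip":1},{"x":-2,"y":0,"z":-1,"spin":0,"grip":1},{"x":0,"y":0,"z":0,"spin":0,"grip":1},{"x":0,"y":0,"z":0,"spin":0,"grip":1},{"x":0,"y":0,"z":0,"spin":0,"grip":1}]'; python3 - <<'E'
from h import *
s=sense();f=grab_frame("wrist");w=wristcam(s,f);im=f["pixels"];q=np.load('q.npy')
print(trim(s["eef_pos"]))
P=lambda x,y,z:proj(w,T2W(q,[(x,y,z)]))[0]
a,b=P(74,100,52),P(86,55,52);print(a,b)
c=int((a[0]+b[0])/2)
edges(im,w,(c-5,c+5),52,int(a[1])-30,int(b[1])+30,5)
# lever free end: brightness along x through the pad
v=int(P(105,77.7,61)[1]);g=cv2.cvtColor(im,cv2.COLOR_BGR2GRAY)[v-3:v+4].mean(0);d=np.diff(g)
for u in range(int(P(60,77.7,60)[0]),int(P(155,77.7,60)[0])):
    if abs(d[u])>5: print(u,round(d[u]),'x@60',round(trim(ray(w,u+.5,v,60))[0],1),'x@82',round(trim(ray(w,u+.5,v,82))[0],1))
cv2.imwrite('pics/end.png',im)
E
```

```text
clock: 14.6
eef_pos: [584.9, -0.6, 152.0]
tcp_rot: [-3.141, -0.0, 1.22]
contact_force: [-0.2, 0.1, 0.2]
opening: 0.002
grasp_force: 0.0
[118.11120919   6.56610524 151.98414557]
[237.2251537   80.62748597] [262.04383231 161.53054184]
86.5 5.1 y= 96.9
94.5 -27.1 y= 92.7
147.5 35.0 y= 63.2
156.5 6.5 y= 58.0
222 9 x@60 65.9 x@82 70.8
223 25 x@60 66.4 x@82 71.3
224 -8 x@60 67.0 x@82 71.8
225 -25 x@60 67.5 x@82 72.3
231 -6 x@60 70.9 x@82 75.4
232 -34 x@60 71.5 x@82 75.9
233 -18 x@60 72.0 x@82 76.4
268 16 x@60 91.6 x@82 94.2
269 24 x@60 92.2 x@82 94.7
307 10 x@60 113.5 x@82 114.0
353 9 x@60 139.3 x@82 137.4
354 8 x@60 139.8 x@82 137.9
363 -8 x@60 144.9 x@82 142.4
364 -25 x@60 145.4 x@82 142.9
365 -37 x@60 146.0 x@82 143.5
369 16 x@60 148.2 x@82 145.5
370 30 x@60 148.8 x@82 146.0
371 7 x@60 149.3 x@82 146.5
379 5 x@60 153.8 x@82 150.6
```

The stop is unchanged at 77.7. The lever's free end reads x≈92, where flat predicts 93. The robot is clear at z=152, so I'm handing in.

```bash
python3 -c "
from rig import *
print(sign_off())"
```

```text
the job is handed in; nothing more can be done
None
```

I pushed the stop until it seated in the A5 notch and pressed the lock lever flat. The arm finished clear of everything and touched nothing else on the desk that I could detect. I've handed the job in, but `sign_off()` returned no verdict.

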